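Take the bayonet cap off the photometer's lamp housing

ROBOT

A 6-joint arm with a two-finger parallel gripper is mounted at the origin on the work surface. World frame = base frame: x ahead of the robot, y to its left, z up, the work surface at z = 0. Lengths are in mm, angles in rad, forces in N, time in s.
With the tool pointing down it reaches from about 350 to 975 mm from the base axis. Payload 7.1 kg.
Tool frame: the origin (TCP) lies midway between the tips of the shut fingers; the grasp point (between the pads) lies 19 mm behind it (ctrl.grasp_offset is the distance from the TCP to the grasp point, in mm); z points along the fingers, y is the line along which they close (so a half turn about z gives the same grasp; the last joint's range is limited). The gripper opens to 88 mm and grips with 3 to 60 N. Pads are 20 mm wide; open, the fingers measure 115 mm over their backs; the gripper's body (75 mm by 178 mm) begins 61 mm behind the grasp point.
Start: joints at [1.286, 0.423, 1.63, -0, 1.089, -0.019], TCP at [164.144, 603.043, 222.675] pointing down, gripper open.
Joint ranges: [-3, 3], [-0.9, 2.11], [0.09, 2.58], [-1.31, 4.45], [0.11, 2.69], [-2.54, 2.54]. Speed limits (rad/s): [2.39, 2.39, 3.01, 3.14, 3.14, 3.14].

INTERFACE

Orientations are given as a rotation vector (axis times angle).
In Python, from workcell import sensors, viewer, ctrl gives the robot as it stands. The module is installed in compiled form; this text tells all that it offers.
- The arm moves only by the shell command python3 -m handwheel 'ROWS'. ROWS is JSON, a list of rows, each a list of 7 numbers: the shift along the tool's x, y, z in mm, then the turn, a rotation vector about the tool's x, y, z in rad, then the closure, from 0 (fully open) to 1 (shut). In form: [[x, y, z, rx, ry, rz, jaw], ...]. A call has 1 to 10 rows; each row shifts and turns the commanded pose from where the row before left it, along the tool's axes as they then stand; what a row does not reach is not made up. A row lasts 1/8 s, in which the tool goes at most 62.5 mm and 10.7 degrees, less where a joint would pass 70% of its speed; a pose out of reach is approached as far as the arm can. A call is refused whole if a number of a shift passes 62.5 or a number of a turn 0.188, either way. A call with a gripper value outside its range is refused whole. The fingers move at their own pace and stop on an object; the grip force is fixed at half the most. Time passes only in rows, so rows that do not move let the fingers close. It gives the time, the measured TCP pose, the force, the opening and the grip force at its end, in the units of the state.
- sensors.get_obs(): the state, without advancing time (a new reading comes with each control period).
- viewer.get_image(name): name is "side" or "top" or "wrist"; returns a dict with "frame" (420x560x3 uint8, blue, green, red), "fov_y" (degrees; the focal length in pixels is half the picture's height over the tangent of half this angle, whatever the lens; pixels are square), "cx", "cy" (the principal point, pixels), "distortion" ([k1, k2, p1, p2, k3] as OpenCV has them; the pictures are not rectified), "R" (3x3) and "t" (3): a world point X has camera coordinates R X + t. Camera axes: x right, y down, z forward; pixel columns grow to the right and rows downward; lengths in mm; the calibration is good to about 2 mm. A picture is of the moment at which its call begins. There is no depth.
- ctrl.close_job(): hands the job in; it is judged then, once.
The state is a dict: "t": time; "qpos": joint angles; "qvel": joint speeds; "joint_torque": joint torques, N m; "ee_pos": TCP position; "orientation": TCP orientation; "ft_force": force on the tool from outside, world axes, zero at the start; "moment": the same for the moment, N m; "width": finger opening in mm; "grasp_force": force on a finger pad.
Only numpy, scipy, OpenCV 4.12 (cv2) and the standard library are available. Lean on these libraries where they do the work, as an engineer would, in place of code of your own. Each camera call takes 0.05 s, during which the arm holds its last target. There are 200 camera calls.

TASK

Open the lamp housing of the bench photometer so that its lamp can be changed: grip the bar of its bayonet cap, press the cap down against its spring, turn it a quarter turn anticlockwise (seen from above) while it is down to free it from the lugs, and lift it off. Lower the cap into the square steel parts tray, right way up with its bar on top, before letting go of it. The lamp housing is the one whose cap has a straight bar across the top; the detector housing beside it has a round knob and stays shut.

Things in the scene. Friction and masses are not known exactly. Their poses are not given: they have to be found in the camera images.
- cap_grip (a point): Centre of the grip bar on the lamp housing's bayonet cap (loose, aluminium, about 140 g). Bar: 56 mm long (x axis), 14 mm thick (y), 30 mm tall, 15 mm above and below this point; it stands on a flat disc 68 mm wide, 6 mm thick. z up. To free: press 7 to 12 mm down (best 9), spring 6 N at first, 12 N at 12 mm; keep it down, turn it +90 degrees about z (anticlockwise from above), lift.
- cap_foot (a point): Centre of the cap's underside, 48 mm below the bar's centre; same axes. A 36 mm hub the cap stands steadily on; two ears 14 mm wide, 8 mm thick reach 33 mm out along +x and -x. Locked, they sit under two lugs with 6 mm lips, which block turning unless pressed; clockwise is always blocked. Turned 60 to 120 degrees they are free of the lugs, and they clear the collar after 25 mm of lift.
- lamp_housing: Fixed ivory box 96 x 96 mm, 50 mm high, with a black round collar 94 mm wide up to 85 mm above the bench; origin at its underside's centre, z up. Lugs inside the collar at its +x and -x, so the locked cap's bar lies along its x, bar centre 112 mm above this origin. The detector housing, a bystander, is the same but has a round 40 mm knob instead of a bar.
- tray: Fixed empty square tray of bare steel, 160 x 160 mm outside, walls 5 mm thick and 25 mm high, inner floor 5 mm above the bench; origin at the centre of its underside. A cap standing in it has its bar's centre 53 mm above this origin.
Not all that is in view belongs to the job. What is shaped like the part that bears cap_grip but black, brown or orange is not meant.

How it is judged:
By the outcome, as a careful person would: the job done as asked, in the order asked, and still so for the second after the job is handed in, with the robot touching nothing.
It also fails if it takes over 48 s, if anything falls off the work surface, if the arm or the gripper's body presses on something with over 40 N, if the wrist force passes 120 N, or if a joint passes its speed limit or range.

## Working session

There is one attempt and no reset: what is moved stays moved. The work goes in short steps, Python scripts to look and compute and a shell command to move; the robot and the scene stay as the last step left them, time stands still between calls to the robot, and variables do not carry over. Pictures are saved under pics/ and viewed, at most 10 in all, crops included, and the job is handed in when it is done.

```bash
mkdir -p pics; cat > h.py <<'E'
import numpy as np, cv2
from workcell import sensors, viewer, ctrl
def snap(n,f):
    im=viewer.get_image(n); cv2.imwrite('pics/'+f,im['frame'])
    np.savez('pics/'+f[:-4]+'.npz',**{k:np.array(v) for k,v in im.items()}); return im
def load(f): return dict(np.load('pics/'+f+'.npz'))
def K(im):
    h=im['frame'].shape[0]; f=h/2/np.tan(np.radians(float(im['fov_y']))/2)
    return np.array([[f,0,im['cx']],[0,f,im['cy']],[0,0,1]],float)
def ray(im,px,z):
    u=cv2.undistortPoints(np.array([[px]],float),K(im),np.array(im['distortion'],float))[0,0]
    R=np.array(im['R']);d=R.T@[u[0],u[1],1];c=-R.T@np.array(im['t'])
    return c+d*(z-c[2])/d[2]
def proj(im,P):
    return cv2.projectPoints(np.array(P,float).reshape(-1,3),cv2.Rodrigues(np.array(im['R'],float))[0],np.array(im['t'],float),K(im),np.array(im['distortion'],float))[0][:,0]
E
python3 - <<'E'
from h import *
a=snap('top','top0.png');b=snap('side','side0.png')
o=sensors.get_obs();print(o['ee_pos'],o['orientation'],o['width'],o['t'])
for i in (a,b): print(-np.array(i['R']).T@i['t'])
E
```

```text
[164.00283292 602.58108134 221.97376962] [-4.16243411e-01 -3.11367967e+00  2.13376257e-03] 87.69860053469061 0.1
[ 420.28159551  -22.96381347 1104.20633867]
[363.50915103 909.52801923 762.66136726]
```

View pics/top0.png

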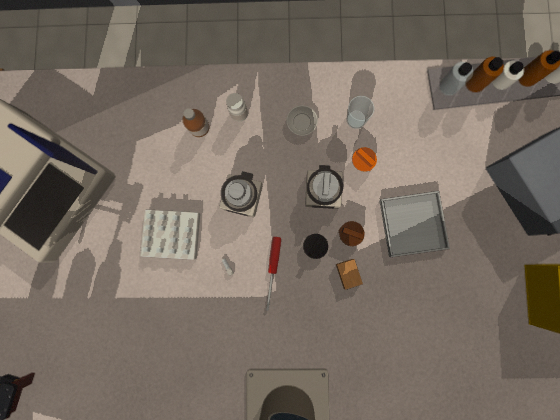

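View pics/side0.png

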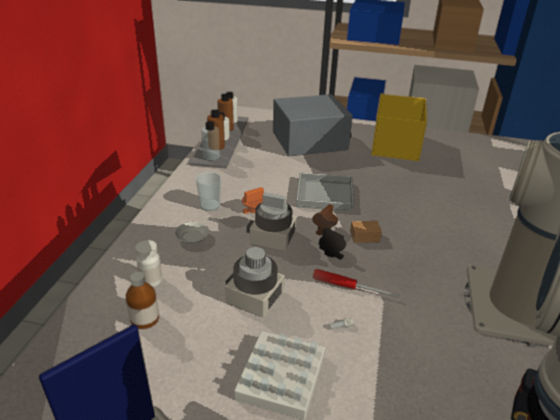

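The top view shows five candidates:
- (325,186): grey bar on a collar on an ivory box. This fits the lamp housing.
- (239,193): round knob, so it's the detector.
- (364,160) orange, (351,233) brown and (316,246) black: loose decoys.

The tray is at (414,224). I'll confirm the lamp cap in one enlarged crop.

```bash
python3 - <<'E'
from h import *
a=load('top0');b=load('side0')
c=cv2.resize(a['frame'][155:220,285:365],(640,520),interpolation=cv2.INTER_CUBIC)
cv2.imwrite('pics/crop1.png',c)
for p,z in (((325,186),127),((414,224),15)): print(p,ray(a,p,z).round(1))
print(ray(b,(273,205),120), ray(b,(325,192),10))
E
```

```text
(325, 186) [ 582.1 -101.5  127. ]
(414, 224) [ 491.6 -351.2   15. ]
[583.18429686 -72.65955244 120.        ] [ 490.44049463 -350.04207202   10.        ]
```

View pics/crop1.png

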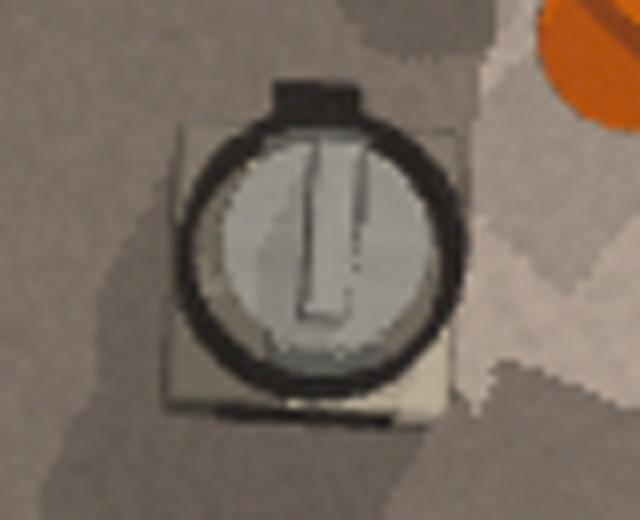

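The crop confirms it: the silver straight bar on the black collar of the ivory box is the lamp cap, with its bar centre near full-image px (327,184) and pointing roughly along world x. I'll move above it and look with the wrist camera.

```bash
python3 -m handwheel '[[-32,-31,-6,0,0,0,0],[-33,-32,-6,0,0,0,0],[-33,-32,-6,0,0,0,0],[-33,-32,-6,0,0,0,0],[-33,-32,-6,0,0,0,0],[-33,-32,-6,0,0,0,0],[-33,-32,-6,0,0,0,0],[-33,-32,-6,0,0,0,0],[-33,-32,-6,0,0,0,0],[-33,-32,-6,0,0,0,0]]' && python3 -m handwheel '[[-32,-31,0,0,0,0,0],[-33,-32,0,0,0,0,0],[-33,-32,0,0,0,0,0],[-33,-32,0,0,0,0,0],[-33,-32,0,0,0,0,0],[-33,-32,0,0,0,0,0],[-33,-32,0,0,0,0,0],[-30,-30,0,0,0,0,0]]' && python3 -m handwheel '[[0,0,0,0,0,0.18,0],[0,0,0,0,0,0.18,0],[0,0,0,0,0,0.18,0],[0,0,0,0,0,0.18,0],[0,0,0,0,0,0.18,0],[0,0,0,0,0,0.18,0],[0,0,0,0,0,0.18,0],[0,0,0,0,0,0.18,0]]' && python3 -m handwheel '[[0,0,0,0,0,0.18,0],[0,0,0,0,0,0.18,0],[0,0,0,0,0,0.18,0],[0,0,0,0,0,0.18,0],[0,0,0,0,0,0.18,0],[0,0,0,0,0,0.18,0],[0,0,0,0,0,0.18,0],[0,0,0,0,0,0.18,0],[0,0,0,0,0,0,0]]'
python3 - <<'E'
from h import *
a=snap('wrist','w1.png'); o=sensors.get_obs()
R=cv2.Rodrigues(o['orientation'])[0]
print(o['t'],o['ee_pos'],o['qpos']);print(R.round(3));print(-a['R'].T@a['t'])
print(proj(load('side0'),[[582,-101,127],[595,-101,127]]),proj(a,[582,-101,127]))
E
```

```text
t: 1.35
ee_pos: [398.2, 207.4, 282.8]
orientation: [-0.416, -3.114, 0.0]
ft_force: [-0.4, 0.7, -0.4]
width: 87.6
grasp_force: 0.0
t: 2.35
ee_pos: [582.6, -105.1, 282.3]
orientation: [-0.417, -3.113, -0.0]
ft_force: [0.4, 0.7, -0.7]
width: 88.1
grasp_force: 0.0
t: 3.35
ee_pos: [581.9, -103.5, 282.2]
orientation: [-2.372, -2.059, 0.001]
ft_force: [0.3, 0.0, 0.7]
width: 87.8
grasp_force: 0.0
t: 4.47
ee_pos: [582.0, -103.5, 282.3]
orientation: [-3.141, 0.004, 0.001]
ft_force: [-0.6, 0.7, -1.1]
width: 87.6
grasp_force: 0.0
4.525 [ 581.99337906 -103.53796612  282.34801049] [-1.96196028e-01  3.11256560e-01  1.65053525e+00  7.10517392e-06
  1.18047681e+00  1.37504362e+00]
[[ 1.    -0.    -0.001]
 [-0.    -1.     0.   ]
 [-0.001 -0.    -1.   ]]
[ 652.21933797 -104.09772756  445.69071584]
[[276.25522199 196.56098687]
 [271.04286092 195.80860926]] [[283.59935673 192.20891026]]
```

View pics/w1.png

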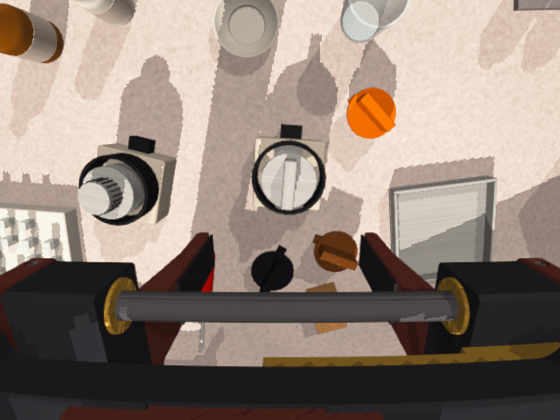

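The wrist view shows the bar from about (291,158) to (288,210), with the housing square to it. I'll measure it more closely.

```bash
python3 - <<'E'
from h import *
a=load('w1')
cv2.imwrite('pics/crop2.png',cv2.resize(a['frame'][120:220,240:340],(600,600),interpolation=cv2.INTER_CUBIC))
E
```

```text
(no output)
```

View pics/crop2.png

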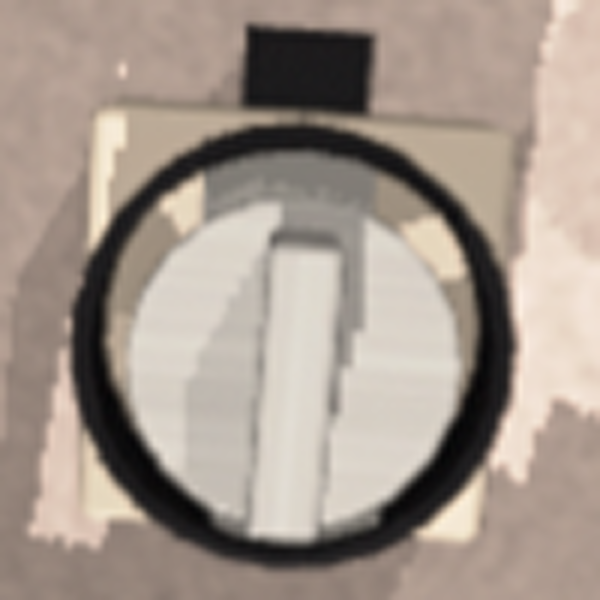

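```bash
python3 - <<'E'
from h import *
a=load('w1'); t=load('top0'); b=load('side0')
c=np.array([[273,248],[339,250],[318,541],[250,538]])/6+[240,120]-.4
P=np.array([ray(a,p,127) for p in c]);print(P.round(1),P.mean(0))
d=P[0]+P[1]-P[2]-P[3];print(np.degrees(np.arctan2(d[1],d[0])),np.linalg.norm(d)/2)
ct=np.array([[318,142],[365,142],[350,318],[300,318]])/8+[285,155]-.4
print(np.mean([ray(t,p,127) for p in ct],0))
for q in ((382,196),(437,193),(447,248),(389,255)): print(ray(t,q,25).round(1))
print(proj(b,P.mean(0)))
E
```

```text
[[ 616.9 -102.8  127. ]
 [ 616.5 -114.8  127. ]
 [ 561.5 -111.1  127. ]
 [ 562.2  -98.3  127. ]] [ 589.26341809 -106.74402525  127.        ]
-4.278093205728168 54.96024956905481
[ 588.84333421 -104.8166372   127.        ]
[ 568.9 -264.8   25. ]
[ 574.9 -414.8   25. ]
[ 425.1 -433.4   25. ]
[ 408.3 -277.4   25. ]
[[273.88683063 194.94877435]]
```

```bash
python3 -m handwheel '[[7,2.5,0,0,0,0,0],[0,0,30,0,0,0.072,0],[0,0,40,0,0,0,0],[0,0,40,0,0,0,0],[0,0,25,0,0,0,0.3],[0,0,20,0,0,0,0.4],[0,0,15,0,0,0,0.5],[0,0,11,0,0,0,0.6],[0,0,0,0,0,0,0.6],[0,0,0,0,0,0,0.6]]'
python3 - <<'E'
from h import *
a=snap('wrist','w2.png');o=sensors.get_obs();print(o['ee_pos'],o['width'],o['ft_force'],proj(a,[[589,-106,127],[617,-108,127],[561,-104,127]]))
E
```

```text
t: 5.78
ee_pos: [589.7, -106.2, 102.3]
orientation: [3.139, -0.119, 0.002]
ft_force: [0.7, 0.1, 0.1]
width: 35.8
grasp_force: 0.0
[ 589.76242144 -106.21931187  102.4234954 ] 35.4422173679041 [-0.26871748  1.43589284 -0.39840878] [[285.07425304 267.60138957]
 [284.75225563 216.43782976]
 [285.36825618 313.53362456]]
```

View pics/w2.png

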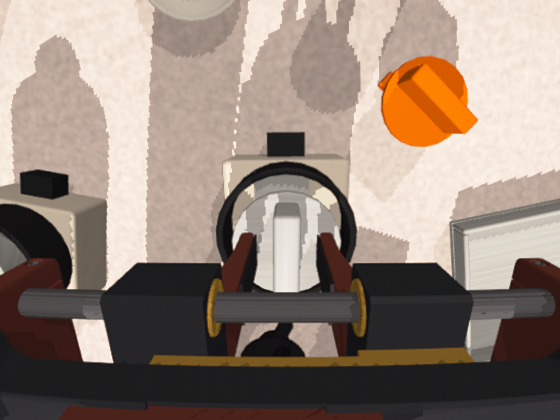

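The bar sits centred between the fingers (columns 273–299) and aligned with them. Its far end shows at row ~204, so I'll check the offset along the bar.

```bash
python3 - <<'E'
from h import *
a=load('w2')
print([ray(a,p,127).round(1) for p in ((286,203),(286,206))])
g=cv2.cvtColor(a['frame'],cv2.COLOR_BGR2GRAY);print(g[190:225,286])
E
python3 -m handwheel '[[0,0,2,0,0,0,1],[0,0,0,0,0,0,1],[0,0,0,0,0,0,1],[0,0,0,0,0,0,1]]'
```

```text
[array([ 623.8, -109.1,  127. ]), array([ 622.3, -109. ,  127. ])]
[128 133 160 167 162 160 158 156 156 156 160 161 136 115 116 118 119 118
 119 118 118 121 122 120 118 131 153 176 197 219 227 228 229 229 229]
t: 6.32
ee_pos: [589.3, -106.1, 99.9]
orientation: [3.139, -0.12, 0.0]
ft_force: [0.6, -0.7, 1.3]
width: 13.8
grasp_force: 30.0
```

The bright top face starts at row 216, as predicted, so the grip is centred. It's holding 13.8 mm at 30 N. Now I'll press.

```bash
python3 -m handwheel '[[0,0,2,0,0,0,1],[0,0,2,0,0,0,1],[0,0,2,0,0,0,1],[0,0,2,0,0,0,1],[0,0,1.5,0,0,0,1],[0,0,0,0,0,0,1],[0,0,0,0,0,0,1]]'
```

```text
t: 7.2
ee_pos: [589.3, -106.1, 91.0]
orientation: [3.139, -0.12, 0.0]
ft_force: [-2.9, 0.8, 9.0]
width: 14.0
grasp_force: 30.0
```

```bash
python3 -m handwheel '[[0,0,1.2,0,0,0,1],[0,0,0,0,0,0,1]]' && python3 -m handwheel '[[0,0,0,0,0,-0.12,1],[0,0,0,0,0,-0.12,1],[0,0,0,0,0,-0.12,1],[0,0,0,0,0,-0.12,1],[0,0,0,0,0,0,1]]'; python3 -c "
from h import *
o=sensors.get_obs();print(o['moment'],o['ft_force'],o['qpos'])"
```

```text
t: 7.45
ee_pos: [589.3, -106.2, 89.8]
orientation: [3.139, -0.12, 0.0]
ft_force: [-3.1, 0.9, 10.0]
width: 14.2
grasp_force: 30.0
t: 8.07
ee_pos: [590.7, -106.4, 90.4]
orientation: [3.076, 0.632, 0.005]
ft_force: [0.1, 0.7, 9.6]
width: 13.9
grasp_force: 30.0
[-0.00109175  0.26849756  0.02337023] [0.14089404 0.68676228 9.5715545 ] [-1.98052833e-01  5.61031208e-01  1.76626816e+00  2.50519080e-05
  8.11081319e-01  9.67573986e-01]
```

```bash
python3 -m handwheel '[[0,0,0.3,0,0,-0.12,1],[0,0,0,0,0,-0.12,1],[0,0,0,0,0,-0.12,1],[0,0,0,0,0,-0.12,1],[0,0,0,0,0,-0.12,1],[0,0,0,0,0,-0.12,1],[0,0,0,0,0,-0.12,1],[0,0,0,0,0,-0.12,1],[0,0,0,0,0,-0.13,1],[0,0,0,0,0,0,1]]'; python3 - <<'E'
from h import *
a=snap('wrist','w3.png');o=sensors.get_obs();print(o['moment'],o['ft_force'],o['width']);print(cv2.Rodrigues(o['orientation'])[0].round(3))
E
```

```text
t: 9.32
ee_pos: [590.9, -106.4, 90.1]
orientation: [2.302, 2.134, 0.003]
ft_force: [0.6, -0.2, 10.1]
width: 13.9
grasp_force: 30.0
[0.00276559 0.05240208 0.07842207] [ 0.16535964 -0.32645892  9.58279907] 13.414419874515048
[[ 0.077  0.997  0.003]
 [ 0.997 -0.077 -0.001]
 [-0.     0.004 -1.   ]]
```

View pics/w3.png

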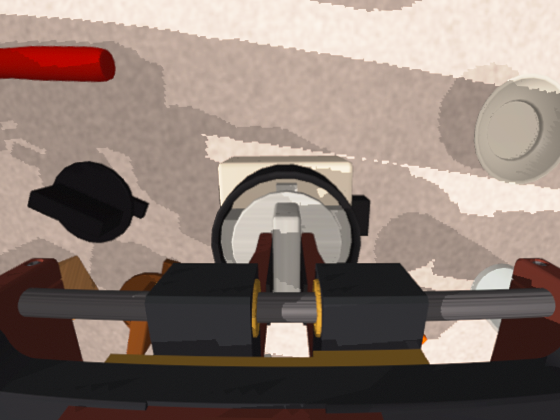

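The bar has turned with the gripper to 90° relative to the housing, with the collar's black tab now at right (360,215). Next, lift.

```bash
python3 -m handwheel '[[0,0,-4,0,0,0,1],[0,0,-4,0,0,0,1],[0,0,-4,0,0,0,1],[0,0,-4,0,0,0,1],[0,0,-4,0,0,0,1]]' && python3 -m handwheel '[[0,0,-8,0,0,0,1],[0,0,-12,0,0,0,1],[0,0,-20,0,0,0,1],[0,0,-25,0,0,0,1],[0,0,-25,0,0,0,1],[0,0,-20,0,0,0,1],[0,0,0,0,0,0,1]]'; python3 - <<'E'
from h import *
o=sensors.get_obs();p=o['ee_pos'];R=cv2.Rodrigues(o['orientation'])[0];print(o['qpos'])
print(R.T@(np.array([494,-347,p[2]])-p))
E
```

```text
t: 10.0
ee_pos: [588.7, -106.0, 108.4]
orientation: [-2.305, -2.134, 0.001]
ft_force: [0.2, -0.7, -0.9]
width: 13.8
grasp_force: 30.0
t: 10.88
ee_pos: [590.3, -106.3, 220.9]
orientation: [2.303, 2.132, 0.004]
ft_force: [0.6, 0.2, -1.0]
width: 13.7
grasp_force: 30.0
[-1.98072198e-01  3.86658828e-01  1.69167279e+00  9.49161031e-06
  1.05925876e+00 -1.21076262e-01]
[-2.47358258e+02 -7.75093506e+01 -1.90485902e-01]
```

```bash
python3 -m handwheel '[[-25,-8,0,0,0,0,1],[-40,-12.5,0,0,0,0,1],[-45,-14,0,0,0,0,1],[-45,-14,0,0,0,0,1],[-42,-13,0,0,0,0,1],[-30,-10,0,0,0,0,1],[-20,-6,20,0,0,0,1],[0,0,40,0,0,0,1],[0,0,20,0,0,0,1],[0,0,0,0,0,0,1]]'; python3 - <<'E'
from h import *
a=snap('top','top1.png');b=snap('side','side1.png')
cv2.imwrite('pics/v.png',np.hstack([cv2.resize(a['frame'][150:290,330:490],(400,350)),cv2.resize(b['frame'][130:270,245:405],(400,350))]))
E
```

```text
t: 12.12
ee_pos: [491.2, -344.9, 135.4]
orientation: [-2.301, -2.131, 0.002]
ft_force: [0.4, 0.3, -1.0]
width: 13.9
grasp_force: 30.0
```

View pics/v.png

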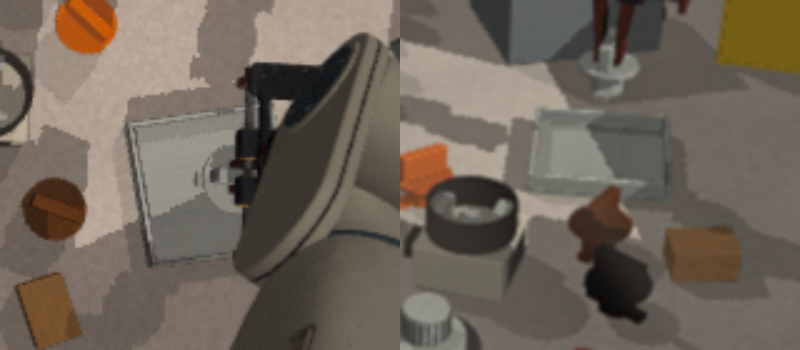

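The cap hangs level above the tray: at about (230,180) in the left panel, with the cap just behind the tray in the right one. The lamp collar is open. Lowering now.

```bash
python3 -m handwheel '[[0,0,25,0,0,0,1],[0,0,25,0,0,0,1],[0,0,20,0,0,0,1],[0,0,10,0,0,0,1],[0,0,5,0,0,0,1],[0,0,3,0,0,0,1],[0,0,2,0,0,0,1],[0,0,1,0,0,0,1],[0,0,1,0,0,0,1],[0,0,0,0,0,0,1]]'
```

```text
t: 13.48
ee_pos: [493.0, -346.5, 46.8]
orientation: [2.305, 2.134, 0.0]
ft_force: [-0.2, 0.4, -1.1]
width: 14.1
grasp_force: 30.0
```

```bash
python3 -m handwheel '[[0,0,1,0,0,0,1],[0,0,1,0,0,0,1],[0,0,1,0,0,0,1],[0,0,0,0,0,0,1]]';  python3 -m handwheel '[[0,0,1,0,0,0,1],[0,0,0.5,0,0,0,1],[0,0,0,0,0,0,1]]'
```

```text
t: 13.98
ee_pos: [492.9, -346.4, 43.6]
orientation: [-2.305, -2.134, 0.0]
ft_force: [0.1, -0.0, -0.8]
width: 13.8
grasp_force: 30.0
t: 14.35
ee_pos: [492.9, -346.4, 42.1]
orientation: [-2.305, -2.134, 0.0]
ft_force: [0.0, -0.2, -1.9]
width: 13.6
grasp_force: 30.0
```

```bash
python3 -m handwheel '[[0,0,0.7,0,0,0,1],[0,0,0,0,0,0,1]]';  python3 -m handwheel '[[0,0,0.6,0,0,0,1],[0,0,0,0,0,0,1]]'
```

```text
t: 14.6
ee_pos: [492.9, -346.4, 41.4]
orientation: [-2.305, -2.134, 0.0]
ft_force: [-0.6, 0.3, -1.2]
width: 13.5
grasp_force: 30.0
t: 14.85
ee_pos: [492.9, -346.4, 40.9]
orientation: [2.305, 2.134, 0.0]
ft_force: [0.3, 0.3, -0.8]
width: 13.8
grasp_force: 30.0
```

```bash
python3 -m handwheel '[[0,0,0.6,0,0,0,1],[0,0,0,0,0,0,1]]';  python3 -m handwheel '[[0,0,0.6,0,0,0,1],[0,0,0,0,0,0,1]]'
```

```text
t: 15.1
ee_pos: [492.9, -346.4, 40.8]
orientation: [-2.305, -2.134, 0.0]
ft_force: [-1.7, 0.5, 5.5]
width: 14.2
grasp_force: 30.0
t: 15.35
ee_pos: [493.0, -346.5, 40.8]
orientation: [2.305, 2.134, 0.0]
ft_force: [-2.8, 1.7, 10.3]
width: 14.0
grasp_force: 30.0
```

Contact at 40.8 mm, as expected. I'll ease off the press slightly, release and back up.

```bash
python3 -m handwheel '[[0,0,-0.9,0,0,0,1],[0,0,0,0,0,0,0.75],[0,0,0,0,0,0,0.6],[0,0,0,0,0,0,0.5],[0,0,0,0,0,0,0.5],[0,0,0,0,0,0,0.5]]' && python3 -m handwheel '[[0,0,-5,0,0,0,0.5],[0,0,-15,0,0,0,0.5],[0,0,-30,0,0,0,0.5],[0,0,-40,0,0,0,0.5],[0,0,-40,0,0,0,0.5],[0,0,-40,0,0,0,0.5],[0,0,-20,0,0,0,0.5],[0,0,0,0,0,0,0.5]]'; python3 - <<'E'
from h import *
snap('wrist','w4.png')
b=snap('side','side2.png')
cv2.imwrite('pics/v2.png',np.hstack([cv2.resize(load('w4')['frame'],(400,300)),cv2.resize(b['frame'][150:270,245:405],(400,300))]))
E
```

```text
t: 16.1
ee_pos: [492.9, -346.4, 40.5]
orientation: [-2.305, -2.134, -0.0]
ft_force: [-0.9, -0.5, -0.2]
width: 44.0
grasp_force: 0.0
t: 17.1
ee_pos: [493.8, -347.1, 233.4]
orientation: [2.302, 2.131, 0.001]
ft_force: [-0.2, -0.8, -0.2]
width: 43.9
grasp_force: 0.0
```

View pics/v2.png

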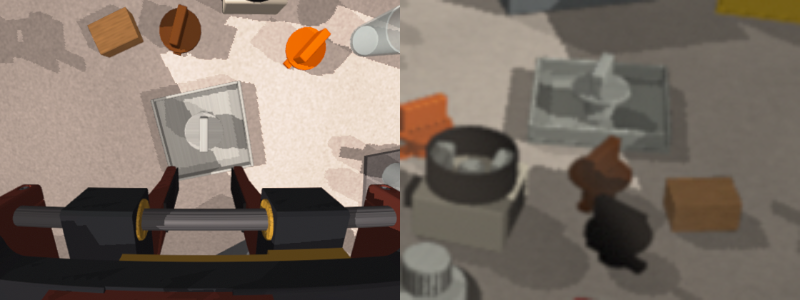

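The cap stands upright in the tray with its bar on top (left panel (203,130), right panel (600,85)). The lamp housing is open, nothing else has moved, and the gripper is clear.

```bash
python3 -c "
from workcell import ctrl
print(ctrl.close_job())"
```

```text
the job is handed in; nothing more can be done
None
```

The lamp housing is open: its cap was pressed, turned a quarter turn anticlockwise and lifted off, and now stands upright in the steel tray with the gripper clear; I handed the job in after about 17 s of robot time.

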